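# Load the shielded test box and hold its access panel shut

## Robot

A 6-joint arm with a two-finger parallel gripper is mounted at the origin on a cart in front of the work surface, level with it; the furniture and walls round the work are solid. World frame = base frame: x ahead of the robot, y to its left, z up, the work surface at z = 0. Lengths are in mm, angles in rad, forces in N, time in s.
With the tool pointing down it reaches from about 350 to 875 mm from the base axis. Payload 4.2 kg.
Tool frame: the origin (TCP) lies between the finger pads; the fingertips stand 17 mm ahead of it and the grasp point (between the pads) lies 2 mm behind it; z points along the fingers, y is the line along which they close (so a half turn about z gives the same grasp; the last joint's range is limited). The gripper opens to 85 mm and grips with 20 to 120 N. Pads are 22 mm wide; open, the fingers measure 114 mm over their backs; the gripper's body (76 mm by 85 mm) begins 54 mm behind the grasp point. The pads swing forward as they close: fully open they stand 13 mm farther back than shut.
Start: joints at [-1.002, 0.385, 0.008, 0, -1.194, -0.259], TCP at [190.558, -595.22, 248.312] pointing down, gripper open.
Joint ranges: [-3.14, 3.14], [-1.21, 2.06], [-1.07, 1.41], [-3.16, 2.05], [-2.99, -0.16], [-3.1, 3.1]. Speed limits (rad/s): [2.79, 2.79, 3.14, 3.14, 3.14, 3.14].

## Interface

Orientations are given as a unit quaternion [x, y, z, w].
In Python, from bench import arm gives the robot as it stands.
- The arm moves only by the shell command python3 jog.py 'ROWS' [OPENING]. ROWS is a JSON object whose key "deltas" holds a list of rows, 1 to 10 of them, each of 6 numbers: dx, dy, dz in normalised numbers (1 is 800 mm), then a rotation vector rx, ry, rz in normalised numbers (1 is pi/2 rad); each row is the pose to reach, as a shift and turn from the pose commanded when the command began, along the tool's axes at that moment; what a row does not reach only later rows make up. A row lasts 1/10 s, in which the tool goes at most 50 mm and 0.15 rad, less where a joint would pass 70% of its speed; a pose out of reach is approached as far as the arm can. OPENING is the finger opening in mm, set as the command begins (- or left out keeps the last). The fingers move at their own pace and stop on an object; the grip force is fixed at half the most. Time passes only in rows, so rows that do not move let the fingers close. It prints the time, the measured TCP pose, the force, the opening and the grip force at its end. No shift or turn number may pass 1 either way. Input that does not fit is refused with a message, and nothing moves.
- arm.read_state(): the state, without advancing time (a new reading comes with each control period).
- arm.get_image(name): name is "scene" or "top" or "wrist"; returns the picture (384x512x3 uint8, blue, green, red); there is no depth.
- arm.get_calibration(name): a dict with "K" (3x3 intrinsics, pixels), "D" ([k1, k2, p1, p2, k3] as OpenCV has them; the pictures are not rectified), "rvec" (rotation vector, rad) and "tvec" (3), from world to camera coordinates, as OpenCV has them. Camera axes: x right, y down, z forward; pixel columns grow to the right and rows downward; lengths in mm; the calibration is good to about 2 mm. A picture is of the moment at which its call begins: read the wrist's pose just before it. get_calibration takes no time and is no camera call; for the wrist camera it gives the pose at the moment of the call.
- arm.job_done(): hands the job in; it is judged then, once.
The state is a dict: "clock": time; "joints": joint angles; "joint_vel": joint speeds; "joint_efforts": joint torques, N m; "position": TCP position; "ee_rot": TCP orientation; "contact_force": force on the tool from outside, world axes, zero at the start; "wrist_torque": the same for the moment, N m; "gripper_width": finger opening in mm; "grasp_force": force on a finger pad.
Only numpy, scipy, OpenCV 4.12 (cv2) and the standard library are available. Lean on these libraries where they do the work, as an engineer would, in place of code of your own. Each camera call takes 0.05 s, during which the arm holds its last target. There are 200 camera calls.

## Task

Load the shielded test box: pluck the round ceramic rod from the pocket tray, stand it in the white ring socket inside the box, and turn the quarter-turn fastener on the box's front rim until its bar lines up with the slot in the open access panel. Then swing the panel down over the fastener and press it fully home against the frame; the panel is sprung, so finish while still holding it pressed there. Leave the other two ceramic parts in their pockets and everything else on the bench as it is.

Things in the scene. Friction and masses are not known exactly. Their poses are not given: they have to be found in the camera images.
- shield_box: Fixed aluminium box, 145 (x) x 134 (y) x 50 mm to its rim (the frame), open on top. Origin on the worktop under it (box spans x -75 to +70 mm). +x runs from the fastener edge to the hinge edge, z up. Opening: x -33 to +53, y -55 to +55 mm; floor 22 mm above the worktop. Two rubber sprung bumpers, 10 mm diameter, stand 9 mm above the front rim at x = -63, y = +-50 mm.
- socket (a point): Centre of the socket on the box floor, 22 mm above the worktop, at x = 0, y = 0 mm of the box. A fixed white ring, 25 mm inner and 35 mm outer diameter, 8 mm high, stands round it. The round rod stands inside it on the floor, its top then 6 mm below the rim.
- round_rod: Loose round rod of white ceramic, 16 mm diameter, 22 mm high, about 20 g, standing upright in one of the tray's three pockets (which one varies), its underside 6 mm above the worktop. Origin: centre of its underside, z along the rod.
- square_rod: Loose square rod of the same ceramic, 16 x 16 x 22 mm high, standing in another pocket; not to be moved. Origin: centre of its underside.
- flat_slab: Loose flat slab of the same ceramic, 16 x 8 x 22 mm high, standing in another pocket; not to be moved. Origin: centre of its underside.
- pocket_tray: Fixed black tray on the worktop, 150 (x) x 60 (y) x 12 mm high, with three 20 mm square pockets, 6 mm deep, in a row along its own x at -45, 0 and +45 mm; every pocket holds one part standing 16 mm out of the tray. Origin: centre of its underside.
- fastener (a joint): Angle (rad) of the fastener on the front rim: steel T bar 30 x 9 mm, 12 mm high (8 to 20 mm above the rim) on a thin stem, dark groove along its top. Grows counter-clockwise from above, range -0.6 to 1.7, starts at 0.9 to 1.5, stays where left (0.03 N m). At 0 the bar lies along the box's y, in line with the panel's slot, and the panel can pass over it; else it blocks the panel.
- fastener_bar (a point): Centre of the fastener's bar, on its turning axis, 14 mm above the rim (64 mm above the worktop), at x = -49, y = 0 mm of the box. Its frame turns with the fastener; the bar lies along this frame's y.
- panel (a joint): Opening angle (rad) of the hinged panel: 0 is shut, flat on the frame; it starts standing open at 1.7 to 1.95 (limit 2.05). Light friction holds it upright; from about 50 degrees down it drops by itself onto the sprung bumpers, at about 0.07. Pressing it from there to 0 takes about 10 N at the press point; let go, it springs up again.
- hinge (a point): Middle of the panel's hinge axis, at x = +65, y = 0 mm of the box, 50 mm above the worktop (level with the rim); the axis runs along the box's y.
- press_point (a point): Point on the panel's outer face 80 mm from the hinge axis, mid-width; its frame turns with the panel: x to the hinge, z out of that face (up when shut). Panel: grey plate, 137 mm from hinge axis to free edge, 130 wide, 5 thick (hinge axis on its inner face); slot 36 (along the hinge) x 16 mm centred 114 mm from the axis; when shut the bar stands 15 mm above the face there.
- calculator: Bystander: desk calculator, 138 x 74 x 15 mm, lying left of the work.
- side_cutters: Bystander: red-handled side cutters, 54 x 134 x 16 mm, lying right of the work.
- screwdriver_blue: Bystander: small blue screwdriver, 130 mm long, lying between the work and the robot.
- coax_adapter: Bystander: small metal coaxial adapter, 23 x 38 x 20 mm, lying behind the work.

How it is judged:
By the outcome, as a careful person would: the job done as asked, in the order asked, and still so for the second after the job is handed in, while the arm keeps its last pose, push and grip.
It also fails if it takes over 64 s, if anything falls off the work surface, if the arm or the gripper's body presses on something with over 40 N, if the wrist force passes 120 N, or if a joint passes its speed limit or range.

## Working session

There is one attempt and no reset: what is moved stays moved. The work goes in short steps, Python scripts to look and compute and a shell command to move; the robot and the scene stay as the last step left them, time stands still between calls to the robot, and variables do not carry over. Pictures are saved under pics/ and viewed, at most 10 in all, crops included, and the job is handed in when it is done.

```bash
ls; mkdir -p pics
python3 - <<'E'
from bench import arm
import cv2,numpy as np
s=arm.read_state();print(s['clock'],s['position'],s['ee_rot'])
for n in("top","scene"):
    cv2.imwrite(f'pics/{n}0.png',arm.get_image(n));c=arm.get_calibration(n);print(n,c)
E
```

```text
bench.py
jog.py
pics
0.0 [ 190.38776236 -594.70322247  247.2003295 ] [-1.54188012e-01  9.88040893e-01  1.09970232e-03 -2.05087361e-04]
top {'K': array([[395.78256584,   0.        , 244.57473362],
       [  0.        , 395.78256584, 193.20367476],
       [  0.        ,   0.        ,   1.        ]]), 'D': array([-0.11116773,  0.        ,  0.        ,  0.        ,  0.        ]), 'rvec': array([ 2.14044907, -2.14937948,  0.1511358 ]), 'tvec': array([  -8.64417475,  559.58299513, 1186.86057488])}
scene {'K': array([[378.0740786 ,   0.        , 253.53183494],
       [  0.        , 378.0740786 , 193.72582095],
       [  0.        ,   0.        ,   1.        ]]), 'D': array([-0.09278701,  0.        ,  0.        ,  0.        ,  0.        ]), 'rvec': array([ 0.77792492, -2.65763608,  0.98345105]), 'tvec': array([467.17668366, 285.92082962, 885.33087245])}
```

View pics/top0.png

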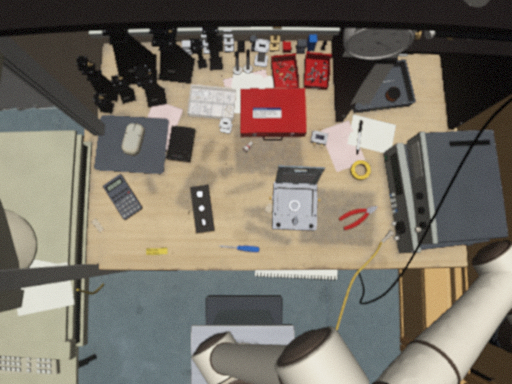

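View pics/scene0.png

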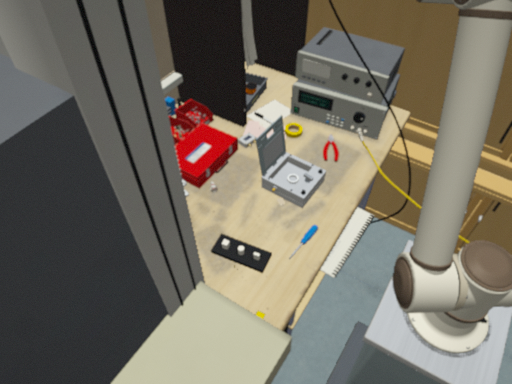

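The top view shows the box near pixel (295,208) with its ring at (294,206) and the panel standing open at (300,175). The tray is at (202,208), with parts at about (199,194), (202,208) and (204,223).

```bash
cat > h.py <<'E'
import cv2,numpy as np
from scipy.spatial.transform import Rotation as R
def onplane(c,uv,z):
    uv=np.atleast_2d(np.float64(uv)).reshape(-1,1,2)
    n=cv2.undistortPoints(uv,c['K'],c['D']).reshape(-1,2)
    M=cv2.Rodrigues(np.float64(c['rvec']))[0]; o=-M.T@np.ravel(c['tvec'])
    d=np.c_[n,np.ones(len(n))]@M
    return o+d*((z-o[2])/d[:,2])[:,None]
def proj(c,p): return cv2.projectPoints(np.float64(p).reshape(-1,1,3),np.float64(c['rvec']),np.float64(c['tvec']),c['K'],c['D'])[0].reshape(-1,2)
def tool(s,target):  # world target -> tool-axes shift from the measured pose
    return R.from_quat(s['ee_rot']).inv().apply(np.array(target)-s['position'])
E
python3 - <<'E'
from h import *; from bench import arm
im=cv2.imread('pics/top0.png');c=arm.get_calibration('top')
print(onplane(c,[[199,194],[202,208],[204,223]],28)); print(onplane(c,[[294,206]],30))
g=im.max(2); m=(g[170:245,180:225]<60).astype(np.uint8)
cs,_=cv2.findContours(m,0,2); k=max(cs,key=cv2.contourArea)+[180,170]; r=cv2.minAreaRect(k);print(r); b=onplane(c,cv2.boxPoints(r),12);print(b)
print(onplane(c,[[274,228],[316,229],[276,184],[319,184]],50))
s=arm.read_state();print(R.from_quat(s['ee_rot']).as_matrix().round(3))
w=arm.get_calibration('wrist');M=cv2.Rodrigues(w['rvec'])[0];print('cam',-M.T@w['tvec'],M.round(3),w['K'])
E
```

```text
[[559.45481046 132.07427185  28.        ]
 [515.26518332 122.1407317   28.        ]
 [468.40383003 115.43145939  28.        ]]
[[ 520.06381185 -164.84492465   30.        ]]
((199.5, 223.5), (5.0, 1.0), 90.0)
[[475.85569518 132.98044603  12.        ]
 [475.84817594 129.82101178  12.        ]
 [460.1052014  129.65721213  12.        ]
 [460.11154402 132.8115778   12.        ]]
[[ 450.82064815 -100.07634115   50.        ]
 [ 446.92549936 -228.28976735   50.        ]
 [ 586.4381799  -108.16421496   50.        ]
 [ 585.92726733 -241.61387397   50.        ]]
[[-0.952 -0.305 -0.001]
 [-0.305  0.952  0.002]
 [ 0.     0.002 -1.   ]]
cam [ 116.45003559 -619.09746263  373.39440429] [[-0.304  0.953  0.002]
 [ 0.908  0.289  0.304]
 [ 0.289  0.094 -0.953]] [[274.14043385   0.         256.99902844]
 [  0.         274.14043385 189.62080328]
 [  0.           0.           1.        ]]
```

The rows are not in the units I measure in: shifts go in shares of 800 mm and turns go in shares of pi/2 rad. I convert before sending: 367 mm / 800 = 0.4588, -308 mm / 800 = -0.385, 0.127 rad / 1.5708 = 0.0809.

```bash
python3 jog.py '{"deltas": [[-0.385, 0.4588, 0.0675, 0, 0, 0.0809], [-0.385, 0.4588, 0.0675, 0, 0, 0.0809], [-0.385, 0.4588, 0.0675, 0, 0, 0.0809], [-0.385, 0.4588, 0.0675, 0, 0, 0.0809], [-0.385, 0.4588, 0.0675, 0, 0, 0.0809], [-0.385, 0.4588, 0.0675, 0, 0, 0.0809], [-0.385, 0.4588, 0.0675, 0, 0, 0.0809], [-0.385, 0.4588, 0.0675, 0, 0, 0.0809], [-0.385, 0.4588, 0.0675, 0, 0, 0.0809], [-0.385, 0.4588, 0.0675, 0, 0, 0.0809]]}'
python3 - <<'E'
from h import *; from bench import arm
s=arm.read_state();print(tool(s,[480,115,160]))
E
```

```text
clock: 1.1
position: [372.2, -149.3, 194.0]
ee_rot: [-0.092, 0.996, 0.0, 0.0]
contact_force: [0.0, 0.1, -0.1]
gripper_width: 85.6
grasp_force: 0.0
[-154.53908188  239.95632529   34.12470514]
```

To row units: 240 mm / 800 = 0.3, -155 mm / 800 = -0.1938.

```bash
python3 jog.py '{"deltas": [[-0.1938, 0.3, 0.0425, 0, 0, 0], [-0.1938, 0.3, 0.0425, 0, 0, 0], [-0.1938, 0.3, 0.0425, 0, 0, 0], [-0.1938, 0.3, 0.0425, 0, 0, 0], [-0.1938, 0.3, 0.0425, 0, 0, 0], [-0.1938, 0.3, 0.0425, 0, 0, 0], [-0.1938, 0.3, 0.0425, 0, 0, 0], [-0.1938, 0.3, 0.0425, 0, 0, 0]]}' 40
python3 - <<'E'
from h import *; from bench import arm
s=arm.read_state();w=arm.get_calibration('wrist');im=arm.get_image('wrist');cv2.imwrite('pics/w1.png',im)
import pickle;pickle.dump((s,w),open('w1.pkl','wb'))
E
```

```text
clock: 1.9
position: [480.4, 112.9, 159.5]
ee_rot: [-0.092, 0.996, -0.0, -0.001]
contact_force: [0.2, 0.5, -0.3]
gripper_width: 40.2
grasp_force: 0.0
```

View pics/w1.png

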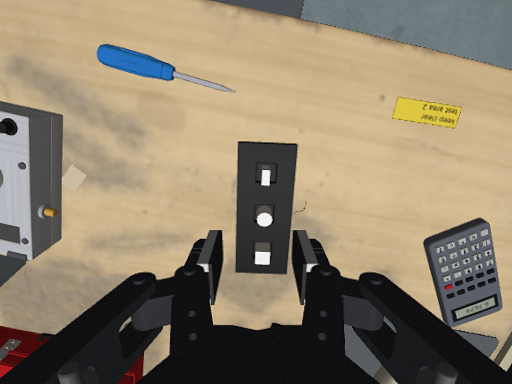

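The wrist view shows the round rod in the middle pocket at (264,219), the slab at (266,178) and the square rod at (262,258).

Run:
```python
from h import *; from bench import arm
import pickle;s,w=pickle.load(open('w1.pkl','rb'));im=cv2.imread('pics/w1.png')
m=(im.min(2)>150).astype(np.uint8);sub=m[160:272,240:292];P=[]
for k in cv2.findContours(sub,0,2)[0]:
    a=cv2.contourArea(k)
    if a>40:
        k=k+[240,160];(u,v),rr=cv2.minEnclosingCircle(k);M=cv2.moments(k);g=(M['m10']/M['m00'],M['m01']/M['m00'])
        print(a,g,(u,v),rr,cv2.boundingRect(k)); P.append(onplane(w,g,28)[0]);print(P[-1])
d=(im.max(2)<75).astype(np.uint8)[130:285,225:310]
q=np.array([[239,142],[297,144],[287,274],[236,272]]);print('tray',onplane(w,q,12), onplane(w,q,12).mean(0))
print(R.from_quat(s['ee_rot']).as_matrix().round(3))
```

```text
161.0 (262.1304347826087, 257.75983436853) (262.0, 257.5) 8.90234661102295 (255, 252, 15, 13)
[558.94565896 132.56670677  28.        ]
144.5 (264.02652825836213, 219.12572087658592) (264.0, 219.0) 7.615873336791992 (257, 213, 15, 14)
[514.28698216 125.99302539  28.        ]
103.5 (265.4380032206119, 177.35265700483092) (265.5, 177.3000030517578) 8.095780372619629 (261, 170, 9, 16)
[470.70650183 118.96573652  28.        ]
tray [[443.9297791   87.4538116   12.        ]
 [435.32631132 144.60383968  12.        ]
 [584.60884266 167.28907923  12.        ]
 [592.74264565 108.38602936  12.        ]] [514.15189468 126.93318997  12.        ]
[[-0.983 -0.183 -0.002]
 [-0.183  0.983 -0.001]
 [ 0.002 -0.001 -1.   ]]
```

To row units: 128 mm / 800 = 0.16, 6.7 mm / 800 = 0.0084, 0.03 rad / 1.5708 = 0.0191.

```bash
python3 jog.py '{"deltas": [[-0.045, 0.0084, 0.075, 0, 0, 0.0191], [-0.045, 0.0084, 0.075, 0, 0, 0.0191], [-0.045, 0.0084, 0.1125, 0, 0, 0.0191], [-0.045, 0.0084, 0.1375, 0, 0, 0.0191], [-0.045, 0.0084, 0.1525, 0, 0, 0.0191], [-0.045, 0.0084, 0.16, 0, 0, 0.0191], [-0.045, 0.0084, 0.16, 0, 0, 0.0191]]}'; python3 jog.py '{"deltas": [[0, 0, 0, 0, 0, 0], [0, 0, 0, 0, 0, 0], [0, 0, 0, 0, 0, 0], [0, 0, 0, 0, 0, 0], [0, 0, 0, 0, 0, 0]]}' 5
```

```text
clock: 2.65
position: [514.9, 124.9, 32.3]
ee_rot: [-0.076, 0.997, -0.0, -0.0]
contact_force: [0.2, -0.6, -0.7]
gripper_width: 39.9
grasp_force: 0.0
clock: 3.15
position: [515.7, 125.9, 33.6]
ee_rot: [-0.077, 0.997, 0.0, 0.001]
contact_force: [-0.3, -0.4, 6.5]
gripper_width: 12.6
grasp_force: 58.7
```

To row units: -100 mm / 800 = -0.125, -60 mm / 800 = -0.075.

```bash
python3 jog.py '{"deltas": [[0, 0, -0.0063, 0, 0, 0], [0, 0, -0.025, 0, 0, 0], [0, 0, -0.075, 0, 0, 0], [0, 0, -0.125, 0, 0, 0], [0, 0, -0.125, 0, 0, 0], [0, 0, -0.125, 0, 0, 0]]}'
python3 - <<'E'
from h import *; from bench import arm
im=arm.get_image('wrist');cv2.imwrite('pics/w2.png',im)
E
```

```text
clock: 3.75
position: [515.0, 125.8, 133.3]
ee_rot: [-0.076, 0.997, 0.001, 0.001]
contact_force: [-0.6, 0.2, -0.9]
gripper_width: 12.7
grasp_force: 58.6
```

View pics/w2.png

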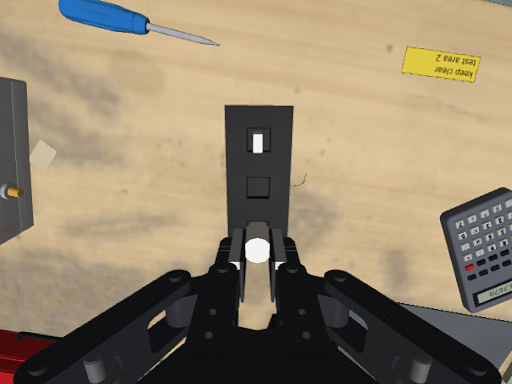

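The rod is held at (257,250), its pocket at (258,187) is empty, and the slab is untouched. Next I move over the box to measure it.

To row units: -283 mm / 800 = -0.3538, 74 mm / 800 = 0.0925, 0.2 rad / 1.5708 = 0.1273.

```bash
python3 jog.py '{"deltas": [[0.0925, -0.3538, -0.0463, 0, 0, 0.1273], [0.0925, -0.3538, -0.0463, 0, 0, 0.1273], [0.0925, -0.3538, -0.0463, 0, 0, 0.1273], [0.0925, -0.3538, -0.0463, 0, 0, 0.1273], [0.0925, -0.3538, -0.0463, 0, 0, 0.1273], [0.0925, -0.3538, -0.0463, 0, 0, 0.1273], [0.0925, -0.3538, -0.0463, 0, 0, 0.1273], [0.0925, -0.3538, -0.0463, 0, 0, 0.1273]]}'
python3 - <<'E'
from h import *; from bench import arm
s=arm.read_state();w=arm.get_calibration('wrist');im=arm.get_image('wrist');cv2.imwrite('pics/w3.png',im)
import pickle;pickle.dump((s,w),open('w3.pkl','wb'))
p=s['position'];M=R.from_quat(s['ee_rot']);print(p,M.as_matrix().round(3),proj(w,[p+M.apply([0,0,z]) for z in(0,5.6,-5)]))
E
```

```text
clock: 4.6
position: [483.7, -166.3, 167.7]
ee_rot: [0.025, 1.0, 0.0, -0.002]
contact_force: [-0.4, 0.8, -0.3]
gripper_width: 12.8
grasp_force: 58.7
[ 483.73956175 -166.3431939   167.71924972] [[-0.999  0.05  -0.003]
 [ 0.05   0.999  0.001]
 [ 0.003  0.    -1.   ]] [[257.78063883 257.62331366]
 [257.75498404 252.09026616]
 [257.80516524 262.91616575]]
```

View pics/w3.png

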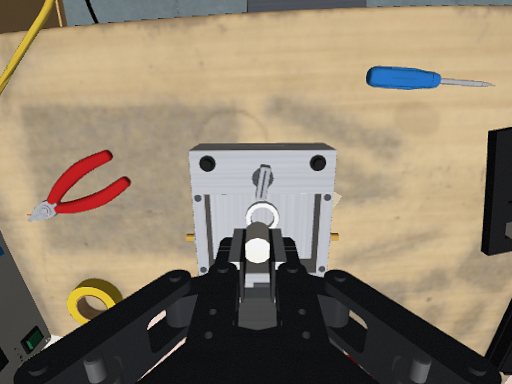

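The rod is held on the tool axis at (257,250). The box shows bumpers at (207,163) and (318,163), the fastener bar around (263,181), and the ring at (262,217).

Run:
```python
from h import *
import pickle;s,w=pickle.load(open('w3.pkl','rb'));im=cv2.imread('pics/w3.png')
g=im.max(2);B=[]
for x0 in(192,303):
    m=(g[150:178,x0:x0+30]<60).astype(np.uint8);k=max(cv2.findContours(m,0,2)[0],key=cv2.contourArea)+[x0,150];(c,r)=cv2.minEnclosingCircle(k);print(c,r,cv2.boundingRect(k));B.append(onplane(w,c,57)[0])
B=np.array(B);print(B,np.linalg.norm(B[1]-B[0]))
yv=B[1]-B[0];yaw=np.arctan2(-yv[0],yv[1]);print('yaw',yaw)
O=B.mean(0)+63*np.array([np.cos(yaw),np.sin(yaw),0]);print('socket by bumpers',O)
m=(im.min(2)>185).astype(np.uint8);sub=m[195:245,240:290];
n,l,st,ce=cv2.connectedComponentsWithStats(sub);print(st,ce)
cv2.imwrite('pics/w3c.png',cv2.resize(im[140:260,170:350],None,fx=4,fy=4,interpolation=cv2.INTER_CUBIC))
# predicted ring & bar under bumper hypothesis
bx=lambda x,y,z:[O[0]+x*np.cos(yaw)-y*np.sin(yaw),O[1]+x*np.sin(yaw)+y*np.cos(yaw),z]
print('ring',proj(w,[bx(0,0,30),bx(-17.5,0,30),bx(0,-17.5,30),bx(0,17.5,30)]),'bar',proj(w,[bx(-49,0,70)]),'corners',proj(w,[bx(-75,-67,50),bx(-75,67,50)]))
```

```text
(206.8478240966797, 163.43478393554688) 7.661070346832275 (200, 156, 15, 15)
(317.703125, 162.46875) 7.721522331237793 (310, 156, 16, 15)
[[ 454.74514063 -209.51654792   57.        ]
 [ 458.86232505 -111.89207669   57.        ]] 97.71125109891139
yaw -0.04214871535460228
socket by bumpers [ 519.74778093 -163.35889523   57.        ]
[[   0    0   50   50  990]
 [   0    0   50   42 1395]
 [   6   43   23    7  115]] [[22.67575758 33.06565657]
 [26.40071685 16.58494624]
 [17.14782609 46.77391304]]
ring [[261.98613626 216.89048174]
 [261.92785176 201.10751174]
 [245.21273273 217.02927001]
 [278.76030421 216.74346221]] bar [[262.61285822 182.27358173]] corners [[187.17068466 148.84251667]
 [337.00023354 147.52963742]]
```

View pics/w3c.png

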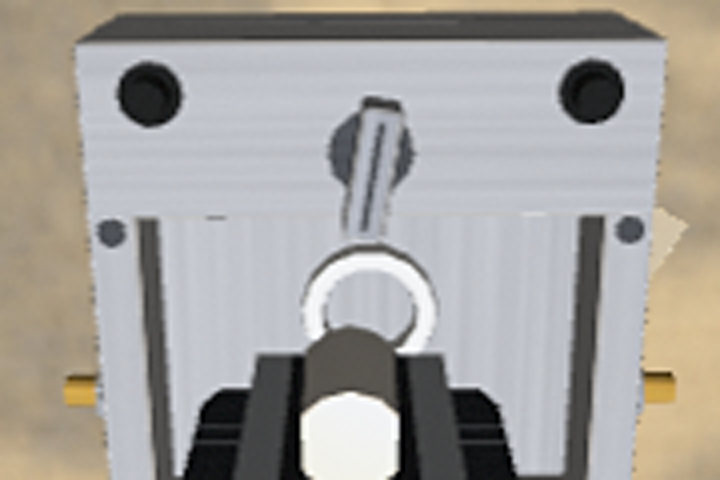

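To row units: 110 mm / 800 = 0.1375, 105 mm / 800 = 0.1313.

```bash
python3 jog.py '{"deltas": [[-0.0459, 0.0063, 0, 0, 0, 0], [-0.0459, 0.0063, 0.0625, 0, 0, 0], [-0.0459, 0.0063, 0.1063, 0, 0, 0], [-0.0459, 0.0063, 0.1313, 0, 0, 0], [-0.0459, 0.0063, 0.1375, 0, 0, 0], [-0.0459, 0.0063, 0.1375, 0, 0, 0], [-0.0459, 0.0063, 0.1375, 0, 0, 0]]}'
python3 - <<'E'
from h import *; from bench import arm
s=arm.read_state();print(s['joints'].round(3) if hasattr(s['joints'],'round') else s['joints'],tool(s,[520.3,-163,51]))
import pickle;_,w=pickle.load(open('w3.pkl','rb'));f=lambda a,b:(170+a/4,140+b/4)
a=onplane(w,[f(382,125),f(368,230),f(384,108),f(364,240)],70);print(a,np.arctan2(*(a[0]-a[1])[[1,0]]),np.arctan2(*(a[2]-a[3])[[1,0]]))
E
```

```text
clock: 5.35
position: [522.8, -161.6, 60.3]
ee_rot: [0.023, 1.0, -0.0, 0.001]
contact_force: [1.0, 0.2, 0.5]
gripper_width: 12.5
grasp_force: 58.7
[-0.003  0.465 -0.413  0.    -0.691 -1.614] [ 2.47825523 -1.54791391  9.31035032]
[[ 461.30243952 -158.44061378   70.        ]
 [ 484.4430604  -162.43905453   70.        ]
 [ 457.67917907 -157.87031525   70.        ]
 [ 486.69107576 -163.40989381   70.        ]] 2.970493257227754 2.9529220518840913
```

To row units: 9 mm / 800 = 0.0113, -1.5 mm / 800 = -0.0019.

```bash
python3 jog.py '{"deltas": [[0.0029, -0.0019, 0.0038, 0, 0, 0], [0.0029, -0.0019, 0.0075, 0, 0, 0], [0.0029, -0.0019, 0.01, 0, 0, 0], [0.0029, -0.0019, 0.0113, 0, 0, 0], [0.0029, -0.0019, 0.0113, 0, 0, 0], [0.0029, -0.0019, 0.0113, 0, 0, 0]]}'
python3 - <<'E'
from h import *; from bench import arm
s=arm.read_state();print(s['position'],s['contact_force']);cv2.imwrite('pics/w4.png',arm.get_image('wrist')[140:300,170:350].repeat(3,0).repeat(3,1))
E
```

```text
clock: 5.95
position: [519.5, -163.6, 50.4]
ee_rot: [0.024, 1.0, 0.0, 0.0]
contact_force: [-0.3, 0.3, 0.2]
gripper_width: 12.6
grasp_force: 58.7
[ 519.49787593 -163.62673365   50.36073592] [-0.26728561  0.2534055   0.24817907]
```

View pics/w4.png

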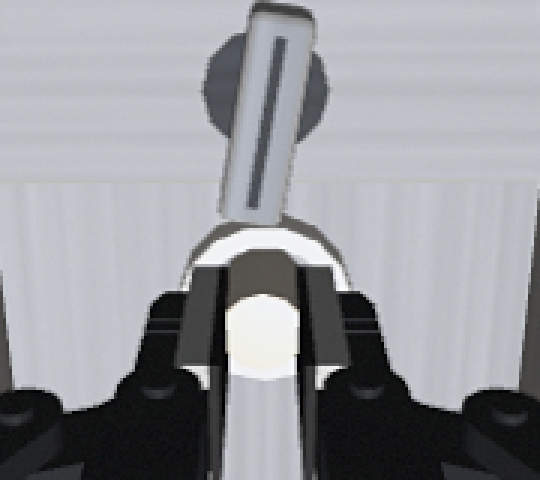

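The rod is centred laterally in the ring (crop column 265 against ring centre 266) with no contact force, so I lower 1 mm more and release.

To row units: 1 mm / 800 = 0.0013.

```bash
python3 jog.py '{"deltas": [[0, 0, 0.0013, 0, 0, 0], [0, 0, 0.0013, 0, 0, 0], [0, 0, 0.0013, 0, 0, 0]]}'; python3 jog.py '{"deltas": [[0, 0, 0, 0, 0, 0], [0, 0, 0, 0, 0, 0], [0, 0, 0, 0, 0, 0]]}' 30; python3 jog.py '{"deltas": [[0, 0, -0.0188, 0, 0, 0], [0, 0, -0.0625, 0, 0, 0], [0, 0, -0.0625, 0, 0, 0], [0, 0, -0.0625, 0, 0, 0]]}'
python3 - <<'E'
from h import *; from bench import arm
s=arm.read_state();w=arm.get_calibration('wrist');cv2.imwrite('pics/w5.png',arm.get_image('wrist')[120:300,150:390].repeat(3,0).repeat(3,1))
print(tool(s,[471,-161,130]))
E
```

```text
clock: 6.3
position: [519.7, -163.6, 49.7]
ee_rot: [0.024, 1.0, -0.0, 0.0]
contact_force: [-0.2, 0.4, 2.6]
gripper_width: 13.3
grasp_force: 59.0
clock: 6.6
position: [519.3, -163.6, 49.1]
ee_rot: [0.024, 1.0, 0.0, -0.0]
contact_force: [0.2, 0.2, 0.0]
gripper_width: 30.0
grasp_force: 0.0
clock: 7.0
position: [519.8, -163.5, 100.0]
ee_rot: [0.024, 1.0, 0.0, 0.001]
contact_force: [-0.4, 0.2, 0.7]
gripper_width: 29.8
grasp_force: 0.0
[ 48.79521126   0.20019627 -30.0907879 ]
```

View pics/w5.png

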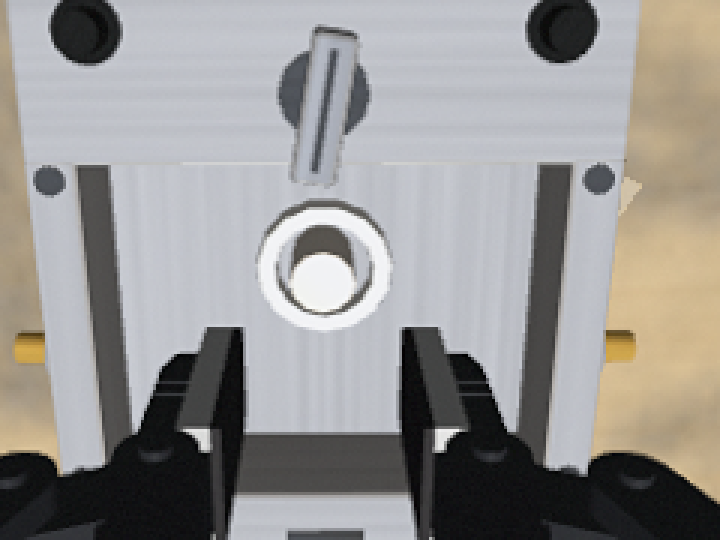

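The rod stands upright inside the ring (crop (322,283), ring centre (325,265)). Next I move over the fastener and make a half turn so that joint 6 has room.

To row units: 48.8 mm / 800 = 0.061, -30 mm / 800 = -0.0375, -1.5 rad / 1.5708 = -0.9549.

```bash
python3 jog.py '{"deltas": [[0.061, 0, -0.0375, 0, 0, -0.9549], [0.061, 0, -0.0375, 0, 0, -0.9549], [0.061, 0, -0.0375, 0, 0, -0.9549], [0.061, 0, -0.0375, 0, 0, -0.9549], [0.061, 0, -0.0375, 0, 0, -0.9549], [0.061, 0, -0.0375, 0, 0, -0.9549], [0.061, 0, -0.0375, 0, 0, -0.9549], [0.061, 0, -0.0375, 0, 0, -0.9549], [0.061, 0, -0.0375, 0, 0, -0.9549], [0.061, 0, -0.0375, 0, 0, -0.9549]]}'; python3 jog.py '{"deltas": [[0, 0, 0, 0, 0, -0.9677], [0, 0, 0, 0, 0, -0.9677], [0, 0, 0, 0, 0, -0.9677], [0, 0, 0, 0, 0, -0.9677], [0, 0, 0, 0, 0, -0.9677], [0, 0, 0, 0, 0, -0.9677], [0, 0, 0, 0, 0, -0.9677], [0, 0, 0, 0, 0, -0.9677], [0, 0, 0, 0, 0, -0.9677], [0, 0, 0, 0, 0, -0.9677]]}';python3 - <<'E'
from h import *; from bench import arm
s=arm.read_state();print(np.round(s['joints'],3),R.from_quat(s['ee_rot']).as_matrix().round(3),tool(s,[471,-161,78]))
E
```

```text
clock: 8.05
position: [469.9, -161.2, 128.0]
ee_rot: [-0.666, 0.746, 0.001, -0.001]
contact_force: [1.0, -0.8, -0.4]
gripper_width: 29.9
grasp_force: 0.0
clock: 9.05
position: [469.9, -161.2, 128.0]
ee_rot: [0.996, -0.091, -0.001, -0.0]
contact_force: [0.5, -0.9, 0.5]
gripper_width: 29.7
grasp_force: 0.0
[-0.003  0.299 -0.464 -0.    -0.81   1.391] [[ 0.983 -0.182 -0.003]
 [-0.182 -0.983  0.   ]
 [-0.003  0.    -1.   ]] [ 1.22820416 -0.42934007 50.02024041]
```

To row units: 50 mm / 800 = 0.0625, 48 mm / 800 = 0.06.

```bash
python3 jog.py '{"deltas": [[0.0013, -0.0005, 0.0313, 0, 0, 0], [0.0013, -0.0005, 0.05, 0, 0, 0], [0.0013, -0.0005, 0.06, 0, 0, 0], [0.0013, -0.0005, 0.0625, 0, 0, 0], [0.0013, -0.0005, 0.0625, 0, 0, 0], [0.0013, -0.0005, 0.0625, 0, 0, 0]]}'; python3 jog.py '{"deltas": [[0, 0, 0, 0, 0, 0], [0, 0, 0, 0, 0, 0], [0, 0, 0, 0, 0, 0], [0, 0, 0, 0, 0, 0]]}' 0
python3 - <<'E'
from h import *; from bench import arm
s=arm.read_state();M=R.from_quat(s['ee_rot']).as_matrix();print(s['position'],np.arctan2(M[1,0],M[0,0]),s['wrist_torque'])
E
```

```text
clock: 9.65
position: [472.2, -161.1, 79.8]
ee_rot: [0.996, -0.094, 0.001, 0.0]
contact_force: [-0.3, -0.5, 1.1]
gripper_width: 29.7
grasp_force: 0.0
clock: 10.05
position: [472.2, -161.0, 80.1]
ee_rot: [0.996, -0.094, 0.001, -0.0]
contact_force: [-0.7, 1.3, 6.1]
gripper_width: 6.8
grasp_force: 61.2
[ 472.18502355 -161.00535666   80.11254997] -0.1885561974247801 [ 0.49298945  0.37355932 -0.06257056]
```

To row units: 1.424 rad / 1.5708 = 0.9065.

```bash
python3 jog.py '{"deltas": [[0, 0, 0, 0, 0, 0.0891], [0, 0, 0, 0, 0, 0.1783], [0, 0, 0, 0, 0, 0.2674], [0, 0, 0, 0, 0, 0.3565], [0, 0, 0, 0, 0, 0.452], [0, 0, 0, 0, 0, 0.5475], [0, 0, 0, 0, 0, 0.6366], [0, 0, 0, 0, 0, 0.7321], [0, 0, 0, 0, 0, 0.8276], [0, 0, 0, 0, 0, 0.9065]]}';python3 jog.py '{"deltas": [[0, 0, 0, 0, 0, 0], [0, 0, 0, 0, 0, 0]]}'
python3 - <<'E'
from h import *; from bench import arm
s=arm.read_state();M=R.from_quat(s['ee_rot']).as_matrix();print(s['position'],np.arctan2(M[1,0],M[0,0]),s['wrist_torque'])
E
python3 jog.py '{"deltas": [[0, 0, 0, 0, 0, 0], [0, 0, 0, 0, 0, 0], [0, 0, -0.0125, 0, 0, 0], [0, 0, -0.05, 0, 0, 0], [0, 0, -0.1, 0, 0, 0], [0, 0, -0.125, 0, 0, 0], [0, 0, -0.125, 0, 0, 0]]}' 30
python3 - <<'E'
from h import *; from bench import arm
s=arm.read_state();w=arm.get_calibration('wrist');im=arm.get_image('wrist');cv2.imwrite('pics/w6.png',im)
import pickle;pickle.dump((s,w),open('w6.pkl','wb'))
print(np.round(s['joints'],3))
E
```

```text
clock: 11.05
position: [472.0, -161.1, 80.1]
ee_rot: [-0.69, 0.724, -0.0, 0.0]
contact_force: [-1.4, 1.7, 6.5]
gripper_width: 6.9
grasp_force: 61.2
clock: 11.25
position: [472.0, -161.1, 80.1]
ee_rot: [-0.692, 0.722, -0.0, 0.0]
contact_force: [-2.1, 0.8, 6.2]
gripper_width: 6.3
grasp_force: 61.2
[ 472.02602813 -161.12711508   80.11035105] -1.6125578543942805 [ 0.3611078   0.41579776 -0.05676938]
clock: 11.95
position: [473.9, -161.4, 183.3]
ee_rot: [-0.692, 0.722, -0.003, 0.003]
contact_force: [0.1, 0.2, 0.6]
gripper_width: 30.0
grasp_force: 0.0
[-0.003  0.232 -0.393  0.001 -0.938 -0.039]
```

View pics/w6.png

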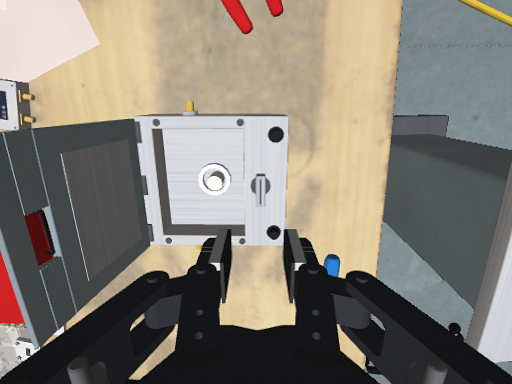

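The bar at (261,190) now lies parallel to the box's y. The rod stands in the ring at (214,180), and the panel with its slot at (40,237) stands open on the left. I check the panel and bar angles numerically.

Run:
```python
from h import *; from bench import arm
import pickle;s,w=pickle.load(open('w6.pkl','rb'));im=cv2.imread('pics/w6.png')
O=np.array([519.5,-163.3]);yaw=-.042
def bx(x,y,z):return [O[0]+x*np.cos(yaw)-y*np.sin(yaw),O[1]+x*np.sin(yaw)+y*np.cos(yaw),z]
for ph in np.arange(1.6,2.06,.1): print(round(ph,2),proj(w,[bx(65-r*np.cos(ph),y,50+r*np.sin(ph)) for r,y in((114,0),(137,-65),(137,65))]).round(0).tolist())
hsv=cv2.cvtColor(im,cv2.COLOR_BGR2HSV);m=((hsv[...,1]>120)&(im[...,2]>60)).astype(np.uint8)[200:275,22:65]
M=cv2.moments(m,True);print('slot',22+M['m10']/M['m00'],200+M['m01']/M['m00'])
g=cv2.cvtColor(im,cv2.COLOR_BGR2GRAY)[175:208,256:268]
ys,xs=np.nonzero(g<130);print(len(xs))
a=onplane(w,[[261,178],[262,205]],70);e=onplane(w,[[287,117],[285,245]],50)
for p in(a,e):d=p[1]-p[0];print(p.round(1).tolist(),np.arctan2(-d[0],d[1]))
k=max(cv2.findContours((g<130).astype(np.uint8),0,2)[0],key=cv2.contourArea);print(cv2.boundingRect(k),cv2.fitLine(k+[256,175],2,0,.01,.01).ravel())
print(tool(s,[668,-168,245]),tool(s,[668,-168,160]))
```

```text
1.6 [[70.0, 239.0], [9.0, 136.0], [69.0, 352.0]]
1.7 [[54.0, 238.0], [-16.0, 136.0], [49.0, 350.0]]
1.8 [[39.0, 236.0], [-37.0, 136.0], [32.0, 345.0]]
1.9 [[26.0, 234.0], [-52.0, 135.0], [17.0, 340.0]]
2.0 [[16.0, 231.0], [-64.0, 135.0], [5.0, 333.0]]
slot 37.72150259067357 236.8199481865285
62
[[470.9, -174.1, 70.0], [470.9, -148.0, 70.0]] -0.002155563753131965
[[444.9, -225.7, 50.0], [448.2, -94.0, 50.0]] -0.025431577205585275
(10, 3, 2, 16) [ 1.4540832e-02 -9.9989426e-01  2.6639999e+02  1.8660001e+02]
[  -1.36823376 -194.75117566  -60.042454  ] [  -1.41592562 -194.04101755   24.95456596]
```

```bash
python3 jog.py '{"deltas": [[0, 0, -0.0563, 0, 0, 0], [-0.0013, -0.025, -0.0775, 0, 0, 0], [-0.0013, -0.075, -0.0775, 0, 0, 0], [-0.0013, -0.1313, -0.0775, 0, 0, 0], [-0.0013, -0.1875, -0.0775, 0, 0, 0], [-0.0013, -0.2438, -0.0775, 0, 0, 0], [-0.0013, -0.2438, -0.0775, 0, 0, 0], [-0.0013, -0.2438, -0.0775, 0, 0, 0]]}' 0; python3 jog.py '{"deltas": [[0, 0, 0.0563, 0, 0, 0], [0, 0, 0.1063, 0, 0, 0], [0, 0, 0.1063, 0, 0, 0], [0, 0, 0.1063, 0, 0, 0]]}'
python3 - <<'E'
from h import *; from bench import arm
s=arm.read_state();print(s['joints'].round(3),R.from_quat(s['ee_rot']).as_matrix().round(3),tool(s,[490,-162,160]))
E
```

```text
clock: 12.8
position: [666.4, -168.0, 237.7]
ee_rot: [-0.692, 0.722, 0.002, -0.002]
contact_force: [-0.8, -0.5, 0.4]
gripper_width: 0.0
grasp_force: 0.0
clock: 13.2
position: [666.0, -168.6, 157.2]
ee_rot: [-0.692, 0.722, -0.0, -0.001]
contact_force: [0.5, 0.2, 1.1]
gripper_width: 0.1
grasp_force: 0.0
[-1.30e-02  5.56e-01  5.50e-02  1.00e-03 -1.07e+00 -2.90e-02] [[-0.042 -0.999 -0.001]
 [-0.999  0.042 -0.001]
 [ 0.001  0.001 -1.   ]] [  0.71291557 176.11559358  -2.72292445]
```

Now I sweep the panel toward the robot.

To row units: 120 mm / 800 = 0.15, 108 mm / 800 = 0.135.

```bash
python3 jog.py '{"deltas": [[0, 0.025, 0, 0, 0, 0], [0, 0.045, 0, 0, 0, 0], [0, 0.065, 0, 0, 0, 0], [0, 0.0825, 0, 0, 0, 0], [0, 0.1, 0, 0, 0, 0], [0, 0.1175, 0, 0, 0, 0], [0, 0.135, 0, 0, 0, 0], [0, 0.15, 0, 0, 0, 0]]}'; python3 jog.py '{"deltas": [[0, 0.015, 0, 0, 0, 0], [0, 0.03, 0, 0, 0, 0], [0, 0.045, 0, 0, 0, 0], [0, 0.0575, 0, 0, 0, 0], [0, 0.07, 0, 0, 0, 0]]}'
python3 - <<'E'
from h import *; from bench import arm
im=arm.get_image('wrist');cv2.imwrite('pics/w7.png',im);print(arm.read_state()['contact_force'])
E
```

```text
clock: 14.0
position: [547.8, -163.5, 160.0]
ee_rot: [-0.692, 0.722, -0.003, 0.002]
contact_force: [0.3, -0.2, -0.2]
gripper_width: -0.1
grasp_force: 0.2
clock: 14.5
position: [489.8, -160.8, 156.3]
ee_rot: [-0.692, 0.722, 0.0, -0.0]
contact_force: [0.0, 0.4, 0.3]
gripper_width: 0.3
grasp_force: 0.0
[-1.65766474  0.03072534 -0.91574262]
```

View pics/w7.png

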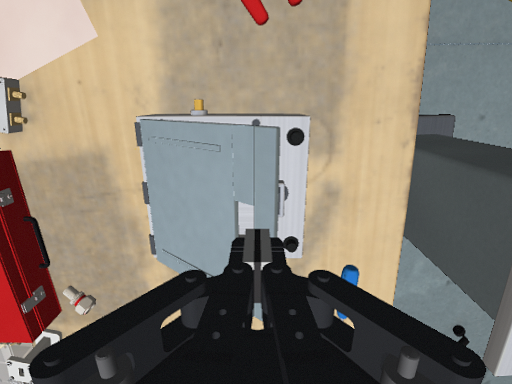

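The panel is part way down: its free edge is at column 280 near the bar, its slot at (245,215), and the fingertip at (257,235) is close to the slot. I check the panel angle before moving on.

Run:
```python
from h import *; from bench import arm
w=arm.get_calibration('wrist');s=arm.read_state()
O=np.array([519.5,-163.3]);yaw=-.042
def bx(x,y,z):return [O[0]+x*np.cos(yaw)-y*np.sin(yaw),O[1]+x*np.sin(yaw)+y*np.cos(yaw),z]
for ph in np.arange(0.1,1.3,.1): print(round(ph,2),proj(w,[bx(65-r*np.cos(ph)+5*np.sin(ph),y,50+r*np.sin(ph)+5*np.cos(ph)) for r,y in((137,-65),(106,-18),(122,-18),(106,18))]).round(0).tolist())
p=s['position'];print(p,proj(w,[p-[0,0,17],p-[0,0,22]]))
im=arm.get_image('wrist');cv2.imwrite('pics/w8.png',im[90:290,120:330].repeat(3,0)[:, :].repeat(3,1)[:600,:]);print(np.abs(im.astype(int)-cv2.imread('pics/w7.png')).mean())
```

```text
0.1 [[309.0, 119.0], [267.0, 178.0], [287.0, 178.0], [267.0, 218.0]]
0.2 [[309.0, 120.0], [265.0, 181.0], [286.0, 182.0], [265.0, 223.0]]
0.3 [[307.0, 121.0], [262.0, 185.0], [283.0, 187.0], [261.0, 229.0]]
0.4 [[302.0, 123.0], [256.0, 189.0], [277.0, 192.0], [256.0, 234.0]]
0.5 [[294.0, 124.0], [249.0, 193.0], [270.0, 197.0], [249.0, 240.0]]
0.6 [[283.0, 126.0], [239.0, 197.0], [260.0, 202.0], [240.0, 247.0]]
0.7 [[267.0, 127.0], [227.0, 202.0], [246.0, 208.0], [229.0, 253.0]]
0.8 [[248.0, 129.0], [213.0, 206.0], [230.0, 214.0], [216.0, 259.0]]
0.9 [[223.0, 131.0], [197.0, 210.0], [211.0, 219.0], [201.0, 265.0]]
1.0 [[193.0, 133.0], [179.0, 214.0], [189.0, 225.0], [185.0, 270.0]]
1.1 [[158.0, 135.0], [159.0, 218.0], [164.0, 229.0], [167.0, 275.0]]
1.2 [[120.0, 137.0], [138.0, 221.0], [138.0, 234.0], [147.0, 279.0]]
[ 488.13082964 -160.7472451   156.11043109] [[257.399627   242.64326613]
 [257.36603436 238.59197786]]
4.015057033962673
```

View pics/w8.png

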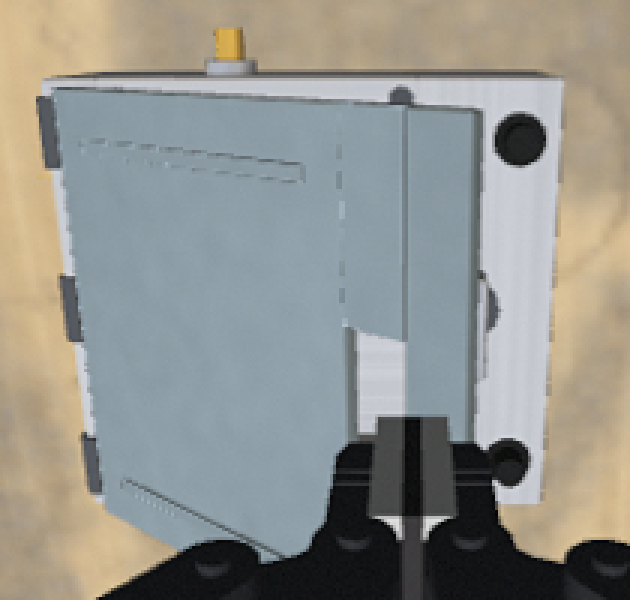

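The panel is at about 0.62 rad with the tips above it, so it is probably still dropping. I raise the tool slightly and let time pass.

The rows are not in the units I measure in: shifts go in shares of 800 mm and turns go in shares of pi/2 rad. I convert before sending: -10 mm / 800 = -0.0125.

```bash
python3 jog.py '{"deltas": [[0, 0, -0.0125, 0, 0, 0], [0, 0, -0.0125, 0, 0, 0], [0, 0, -0.0125, 0, 0, 0], [0, 0, -0.0125, 0, 0, 0], [0, 0, -0.0125, 0, 0, 0], [0, 0, -0.0125, 0, 0, 0], [0, 0, -0.0125, 0, 0, 0]]}'
python3 - <<'E'
from h import *; from bench import arm
w=arm.get_calibration('wrist');s=arm.read_state()
O=np.array([519.5,-163.3]);yaw=-.042
def bx(x,y,z):return [O[0]+x*np.cos(yaw)-y*np.sin(yaw),O[1]+x*np.sin(yaw)+y*np.cos(yaw),z]
im=arm.get_image('wrist');cv2.imwrite('pics/w9.png',im[90:290,120:330].repeat(3,0).repeat(3,1))
for ph in (.0,.07,.15,.3): print(ph,((proj(w,[bx(65-r*np.cos(ph)+5*np.sin(ph),y,50+r*np.sin(ph)+5*np.cos(ph)) for r,y in((137,-65),(106,-18),(122,-18),(106,18))])-[120,90])*3).round(0).tolist())
print(tool(s,bx(-15,0,95)))
E
```

```text
clock: 15.3
position: [490.8, -160.9, 166.1]
ee_rot: [-0.692, 0.722, 0.0, -0.0]
contact_force: [-0.1, 0.6, -0.2]
gripper_width: -0.1
grasp_force: 0.0
0.0 [[565.0, 82.0], [452.0, 245.0], [506.0, 245.0], [451.0, 358.0]]
0.07 [[569.0, 84.0], [452.0, 251.0], [507.0, 252.0], [450.0, 367.0]]
0.15 [[571.0, 86.0], [448.0, 259.0], [506.0, 261.0], [447.0, 378.0]]
0.3 [[564.0, 91.0], [435.0, 274.0], [495.0, 279.0], [433.0, 400.0]]
[  1.22666015 -13.83206055  71.14064947]
```

View pics/w9.png

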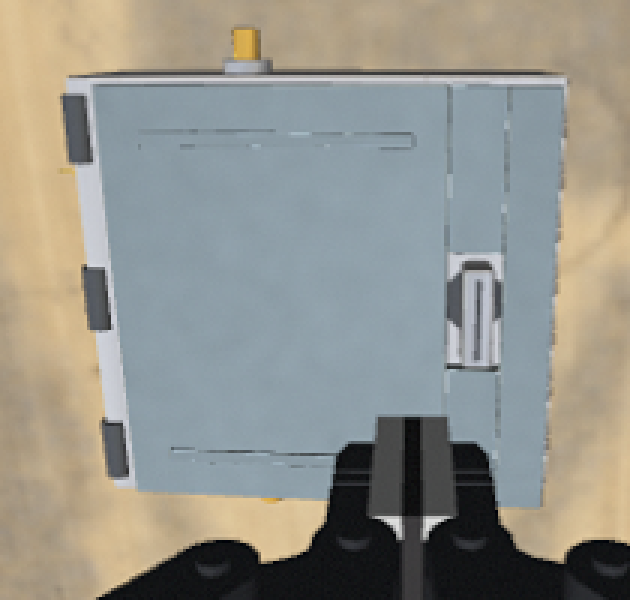

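The panel now rests on the bumpers with the bar standing through the slot (crop (478,315)). I have now viewed 12 pictures, two over the limit of 10, so I will go on by numbers only and press at the press point.

To row units: 71 mm / 800 = 0.0888, 66 mm / 800 = 0.0825.

```bash
python3 jog.py '{"deltas": [[0.0013, -0.0175, 0.05, 0, 0, 0], [0.0013, -0.0175, 0.0825, 0, 0, 0], [0.0013, -0.0175, 0.0888, 0, 0, 0], [0.0013, -0.0175, 0.0888, 0, 0, 0]]}'; python3 jog.py '{"deltas": [[0, 0, 0.005, 0, 0, 0], [0, 0, 0.01, 0, 0, 0], [0, 0, 0.0138, 0, 0, 0], [0, 0, 0.0175, 0, 0, 0], [0, 0, 0.02, 0, 0, 0], [0, 0, 0.02, 0, 0, 0]]}'
```

```text
clock: 15.75
position: [504.4, -162.5, 94.8]
ee_rot: [-0.692, 0.722, 0.001, -0.001]
contact_force: [1.0, 0.6, 0.2]
gripper_width: -0.1
grasp_force: 0.0
clock: 16.35
position: [504.5, -162.5, 79.1]
ee_rot: [-0.692, 0.722, 0.0, -0.0]
contact_force: [0.2, 0.1, 0.2]
gripper_width: 0.0
grasp_force: 0.0
```

To row units: 3 mm / 800 = 0.0038, 2 mm / 800 = 0.0025.

```bash
for i in 1; do python3 jog.py '{"deltas": [[0, 0, 0.0013, 0, 0, 0], [0, 0, 0.0025, 0, 0, 0], [0, 0, 0.0038, 0, 0, 0], [0, 0, 0.0038, 0, 0, 0]]}'; done; python3 jog.py '{"deltas": [[0, 0, 0.0013, 0, 0, 0], [0, 0, 0.0025, 0, 0, 0], [0, 0, 0.0025, 0, 0, 0]]}'; python3 jog.py '{"deltas": [[0, 0, 0.0013, 0, 0, 0], [0, 0, 0.0025, 0, 0, 0], [0, 0, 0.0025, 0, 0, 0]]}'
```

```text
clock: 16.75
position: [504.7, -162.5, 76.6]
ee_rot: [-0.692, 0.722, -0.0, -0.0]
contact_force: [-1.3, 0.6, 3.9]
gripper_width: 0.1
grasp_force: 1.9
clock: 17.05
position: [504.5, -162.5, 74.6]
ee_rot: [-0.692, 0.722, 0.0, -0.0]
contact_force: [-2.2, 0.9, 5.7]
gripper_width: 0.2
grasp_force: 2.7
clock: 17.35
position: [504.4, -162.5, 72.9]
ee_rot: [-0.692, 0.722, 0.0, -0.0]
contact_force: [-3.8, 1.0, 7.4]
gripper_width: -0.0
grasp_force: 3.9
```

To row units: 2 mm / 800 = 0.0025, 1 mm / 800 = 0.0013.

```bash
python3 jog.py '{"deltas": [[0, 0, 0.0013, 0, 0, 0], [0, 0, 0.0025, 0, 0, 0], [0, 0, 0.0025, 0, 0, 0], [0, 0, 0.0025, 0, 0, 0]]}'; python3 jog.py '{"deltas": [[0, 0, 0.0013, 0, 0, 0], [0, 0, 0.0025, 0, 0, 0], [0, 0, 0.0025, 0, 0, 0], [0, 0, 0.0025, 0, 0, 0]]}'
```

```text
clock: 17.75
position: [504.4, -162.5, 72.0]
ee_rot: [-0.692, 0.722, -0.0, -0.0]
contact_force: [-5.4, 2.4, 14.9]
gripper_width: 0.1
grasp_force: 7.2
clock: 18.15
position: [504.5, -162.5, 71.8]
ee_rot: [-0.693, 0.721, -0.0, -0.0]
contact_force: [-9.4, 3.9, 27.3]
gripper_width: 0.2
grasp_force: 13.1
```

To row units: -0.8 mm / 800 = -0.001.

```bash
python3 jog.py '{"deltas": [[0, 0, -0.001, 0, 0, 0], [0, 0, -0.001, 0, 0, 0], [0, 0, -0.001, 0, 0, 0], [0, 0, -0.001, 0, 0, 0], [0, 0, -0.001, 0, 0, 0]]}' && python3 -c "
from bench import arm
s=arm.read_state();print(s['position'],s['contact_force']);print(arm.job_done() if s['contact_force'][2]>14 else 'no')"
```

```text
clock: 18.65
position: [504.5, -162.5, 71.9]
ee_rot: [-0.693, 0.721, -0.0, -0.0]
contact_force: [-7.0, 3.0, 21.7]
gripper_width: -0.1
grasp_force: 10.7
[ 504.48072751 -162.47218797   71.91772527] [-7.04537695  3.01242425 21.65923456]
the job is handed in; nothing more can be done
None
```

The job is handed in at 18.65 s: the round rod stands in the ring socket, the fastener is in line with the slot, and the panel is held fully home at about 22 N; I viewed 12 pictures, two over your limit of 10.

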